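Find the full jar by weight and present it

TASK

Of the two look-alike yellow-lidded jars one is full and the other nearly empty, and only their weight tells which: lift first the left jar (seen from the robot), then the right one, well clear of the bench and feel which is heavier. Stand the lighter jar upright in the orange ring holder, let go of it, then pick up the heavier one and hold it upright and still over the middle of the yellow tray, about a hand's breadth above the tray's rim; finish while holding it there, do not put it down. Do not tip either jar over, and leave the tape roll and the solder reel where they are.

Things in the scene. Friction and masses are not known exactly. Their poses are not given: they have to be found in the camera images.
- jar_left_mid (a point): closed jar on the robot's left (greater y): white body 38 mm across, yellow lid 40 mm across, 15 mm high; 42 mm tall in all. Point: its centre, 21 mm above its underside, z up. It stands on the bench. Weight 0.06 to 0.27 kg; the full jar, which may be either, is at least 0.1 kg heavier. Grip across the lid, fingertips over 12 mm above the underside, to clear the ring's wall.
- jar_right_mid (a point): closed jar on the robot's right (smaller y): white body 38 mm across, yellow lid 40 mm across, 15 mm high; 42 mm tall in all. Point: its centre, 21 mm above its underside, z up. It stands on the bench. Weight 0.06 to 0.27 kg; the full jar, which may be either, is at least 0.1 kg heavier. Grip across the lid, fingertips over 12 mm above the underside, to clear the ring's wall.
- ring_floor (a point): orange ring holder fixed on the bench: a round cup with a 46 mm bore, ring 58 mm across outside, on a flange 84 mm across and 2.5 mm thick. The point is the centre of the bore's floor, 3 mm above the bench; the ring's rim is 9 mm above it (12 mm above the bench). z up.
- yellow_tray: open yellow plastic tray with a few small parts on its floor, fixed on the bench, 70 mm (its x) by 150 mm (its y), 30 mm high, walls 2 mm; origin at the centre of its underside, z up.
- kapton: bystander: amber tape roll lying flat, 62 mm across, 20 mm high; origin at the centre of its underside.
- reel: bystander: solder reel with black flanges, 52 mm across, 31 mm high; origin at the centre of its underside.
Not all that is in view belongs to the job. Leave any pink or red look-alike of the part that bears jar_left_mid alone.

How it is judged:
On the way, in this order (a step that is already met when the one before it is completed fails the run):
1. the left jar is lifted clear of the bench in the gripper (its underside 29 mm up) (height (world z) of jar_left_mid above 0.05 m and contact force between the fingers and jar_left above 0.5 N), for 0.3 s.
2. then the right jar is lifted clear likewise (height (world z) of jar_right_mid above 0.05 m and contact force between the fingers and jar_right above 0.5 N), for 0.3 s.
At the end, for the whole second after the job is handed in: The heavier jar (it holds charge_full) is gripped, still, upright within 0.25 rad, within 40 mm of the tray's middle in plan, underside 25 to 150 mm above its rim; the lighter jar stands released in the ring holder, centred within 8 mm, on its floor within 4 mm, upright within 0.1 rad (((distance between charge_full and jar_left_mid below 0.04 m and horizontal distance between jar_left_mid and yellow_tray below 0.04 m and height (world z) of jar_left_mid between 0.076 and 0.201 m and angle between jar_left_mid's own z axis and vertical below 0.25 rad and contact force between the fingers and jar_left above 1 N and linear speed of jar_left below 0.03 m/s and horizontal distance between jar_right_mid and ring_floor below 0.008 m and z of jar_right_mid in the frame of ring_floor below 0.025 m and angle between jar_right_mid's own z axis and vertical below 0.1 rad and contact force between the fingers and jar_right below 0.1 N and linear speed of jar_right below 0.02 m/s) or (distance between charge_full and jar_right_mid below 0.04 m and horizontal distance between jar_right_mid and yellow_tray below 0.04 m and height (world z) of jar_right_mid between 0.076 and 0.201 m and angle between jar_right_mid's own z axis and vertical below 0.25 rad and contact force between the fingers and jar_right above 1 N and linear speed of jar_right below 0.03 m/s and horizontal distance between jar_left_mid and ring_floor below 0.008 m and z of jar_left_mid in the frame of ring_floor below 0.025 m and angle between jar_left_mid's own z axis and vertical below 0.1 rad and contact force between the fingers and jar_left below 0.1 N and linear speed of jar_left below 0.02 m/s))); the arm keeps its last pose, push and grip.
It fails at once if a jar is tipped over (angle between any of jar_left_mid, jar_right_mid's own z axis and vertical above 0.8 rad).
It fails at once if a bystander is shifted by more than 30 mm (distance of any of kapton, reel from where it was at the start of the episode above 0.03 m).
It also fails if it takes over 72 s, if anything falls off the work surface, if the arm or the gripper's body presses on something with over 40 N, if the wrist force passes 120 N, or if a joint passes its speed limit or range.

ROBOT

A 6-joint arm with a two-finger parallel gripper is mounted at the origin on a cart in front of the work surface, level with it; the furniture and walls round the work are solid. World frame = base frame: x ahead of the robot, y to its left, z up, the work surface at z = 0. Lengths are in m, angles in rad, forces in N, time in s.
With the tool pointing down it reaches from about 0.35 to 0.775 m from the base axis. Payload 5.5 kg.
Tool frame: the origin (TCP) lies at the very end of the fingers, on their centre line; the grasp point (between the pads) lies env.hold_point_z behind it (env.hold_point_z is the distance from the TCP to the grasp point, in m); z points along the fingers, y is the line along which they close (so a half turn about z gives the same grasp; the last joint's range is limited). The gripper opens to 85 mm and grips with 20 to 120 N. Pads are 22 mm wide; open, the fingers measure 114 mm over their backs; the gripper's body (76 mm by 85 mm) begins 54 mm behind the grasp point. The pads swing forward as they close: fully open they stand 13 mm farther back than shut.
Start: joints at [0.987, 0.313, 0.046, 1.304, 0, 1.431], TCP at [0.247, 0.519, 0.231] pointing down, gripper open.
Joint ranges: [-2.76, 2.76], [-0.86, 1.69], [-1.03, 1.26], [-2.2, 2.34], [-1.47, 1.5], [-3.14, 3.14]. Speed limits (rad/s): [2.57, 2.57, 3.14, 3.14, 3.14, 3.14].

INTERFACE

Orientations are given as a unit quaternion [w, x, y, z].
In Python, from workcell import env gives the robot as it stands.
- The arm moves only by the tool carry_out, never from a script. Its argument "steps" is a list of rows, each a list of 3 entries, a list of its own where there are three numbers: the turn, a rotation vector about the tool's x, y, z in degrees, then the shift along the tool's x, y, z in cm, then the closure in counts, from 0 (fully open) to 255 (shut). A call has exactly 8 rows; each row is the pose to reach, as a shift and turn from the pose commanded when the call began, along the tool's axes at that moment; what a row does not reach only later rows make up. A row lasts 1/8 s, in which the tool goes at most 62.5 mm and 10.7 degrees, less where a joint would pass 70% of its speed; a pose out of reach is approached as far as the arm can. A call with a gripper value outside its range is refused whole. The fingers move at their own pace and stop on an object; "force" is the grip in N (left out, the last holds). Time passes only in rows, so rows that repeat a pose let the fingers close, or fill a call up. It gives the time, the measured TCP pose, the force, the opening and the grip force at its end, in the units of the state.
- env.get_state(): the state, without advancing time (a new reading comes with each control period).
- env.read_camera(name): name is "side" or "top"; returns (picture, depth): 400x640x3 uint8, red, green, blue; 400x640 float32, m along the optical axis (not along the pixel's ray), 0 where there is no reading.
- env.get_calibration(name): a dict with "fx", "fy", "cx", "cy" (pixels), "D" ([k1, k2, p1, p2, k3] as OpenCV has them; the pictures are not rectified), "origin" and "orientation" of the camera in the world. Camera axes: x right, y up, looking along -z (the intrinsics and any distortion apply to the point x, -y, -z); pixel columns grow to the right and rows downward; lengths in m; the calibration is good to about 2 mm. A picture is of the moment at which its call begins. get_calibration takes no time and is no camera call.
- env.hand_in(): hands the job in; it is judged then, once.
The state is a dict: "clock": time; "joint_pos": joint angles; "qvel": joint speeds; "tau": joint torques, N m; "tcp_pos": TCP position; "orientation": TCP orientation; "wrist_force": force on the tool from outside, world axes, zero at the start; "ft_torque": the same for the moment, N m; "finger_gap": finger opening in m; "grip_force": force on a finger pad.
Only numpy, scipy, OpenCV 4.12 (cv2) and the standard library are available. Lean on these libraries where they do the work, as an engineer would, in place of code of your own. Each camera call takes 0.05 s, during which the arm holds its last target. There are 200 camera calls.

## Working session

There is one attempt and no reset: what is moved stays moved. The work goes in short steps, Python scripts to look and compute and a tool call to move; the robot and the scene stay as the last step left them, time stands still between calls to the robot, and variables do not carry over. Pictures are saved under pics/ and viewed, at most 10 in all, crops included, and the job is handed in when it is done.

Besides the shell and the picture viewer there is one more tool, called after "Emit:" in YAML: its name, and indented under it one key for each argument. carry_out: Moves the arm, as the interface text tells. Its arguments: {"type":"object","properties":{"steps":{"type":"array","items":{"type":"array"}},"force":{"type":"number"}},"required":["steps"]}

```bash
mkdir -p pics; cat > h.py <<'E'
import numpy as np,cv2
from scipy.spatial.transform import Rotation as R
from workcell import env
def cal(n):
    c=env.get_calibration(n);K=np.array([[c['fx'],0,c['cx']],[0,c['fy'],c['cy']],[0,0,1.]])
    q=c['orientation'];M=R.from_quat([q[1],q[2],q[3],q[0]]).as_matrix()
    return K,np.array(c['D'],float),np.array(c['origin']),M
def ray(n,px):
    K,D,o,M=cal(n)
    u=cv2.undistortPoints(np.array(px,float).reshape(-1,1,2),K,D).reshape(-1,2)
    return o,np.c_[u[:,0],-u[:,1],-np.ones(len(u))]@M.T
def plane(n,px,z):
    o,d=ray(n,px);return o+d*((z-o[2])/d[:,2])[:,None]
def blobs(n,im,lo,hi,z,amin=60):
    m=cv2.inRange(cv2.cvtColor(im,cv2.COLOR_RGB2HSV),lo,hi)
    k,_,s,c=cv2.connectedComponentsWithStats(m)
    for i in range(1,k):
        if s[i][4]>=amin: print(n,s[i],c[i].round(1),plane(n,[c[i]],z)[0].round(4))
E
python3 - <<'E'
from h import *
for n in('side','top'):
    im,d=env.read_camera(n);np.savez(''+n,im=im,d=d);cv2.imwrite(f'pics/{n}0.png',im[:,:,::-1])
    print(n,cal(n)[2],cal(n)[3].round(2).tolist(),cal(n)[0][0,0])
print(env.get_state(),env.hold_point_z)
im=np.load('top.npz')['im']
blobs('top',im,(20,110,90),(35,255,255),.042)
print('or');blobs('top',im,(4,130,90),(19,255,255),.012)
E
```

```text
side [0.38013968 0.75610391 0.39506884] [[-0.96, 0.11, -0.26], [-0.28, -0.39, 0.88], [-0.01, 0.92, 0.4]] 367.2711238525471
top [ 4.75666845e-01 -5.61259144e-04  1.14449148e+00] [[-0.02, 0.99, -0.14], [-1.0, -0.02, -0.03], [-0.03, 0.14, 0.99]] 465.0025699307377
{'clock': 0.1, 'joint_pos': array([9.87387132e-01, 3.13930569e-01, 4.50833026e-02, 1.30361739e+00,
       7.06643769e-06, 1.43115679e+00]), 'qvel': array([-1.11947566e-04, -1.90272995e-03,  2.77114550e-03, -1.21262143e-03,
        1.72516145e-03,  8.20882627e-05]), 'tau': array([ 3.80936239e-03, -4.81724918e+01,  2.99244010e+01,  1.27417658e-02,
       -8.73252702e-05, -4.32855799e-06]), 'tcp_pos': array([0.2466421 , 0.51889878, 0.23049126]), 'orientation': array([-2.98349674e-04,  2.20068560e-01,  9.75484051e-01, -7.78994599e-04]), 'wrist_force': array([ 0.18094202,  0.44612824, -0.14350971]), 'ft_torque': array([-0.02350091,  0.02338293,  0.01312626]), 'grip_force': 0.0, 'finger_gap': 0.08526652442756813} 0.0187
top [ 398  169   32   63 1521] [413.2 199.6] [ 0.6138 -0.1894  0.042 ]
top [251 198  17  17 226] [258.9 206.4] [0.6053 0.1803 0.042 ]
top [327 230  17  17 229] [335.2 237.8] [ 0.5268 -0.0014  0.042 ]
or
top [304 130  25  25 105] [316.2 142.6] [0.7665 0.0411 0.012 ]
top [410 254  35  35 919] [426.7 271.3] [ 0.4428 -0.2204  0.012 ]
```

View pics/top0.png

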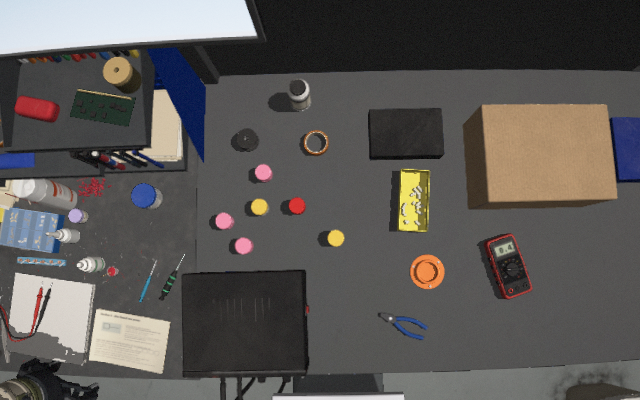

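View pics/side0.png

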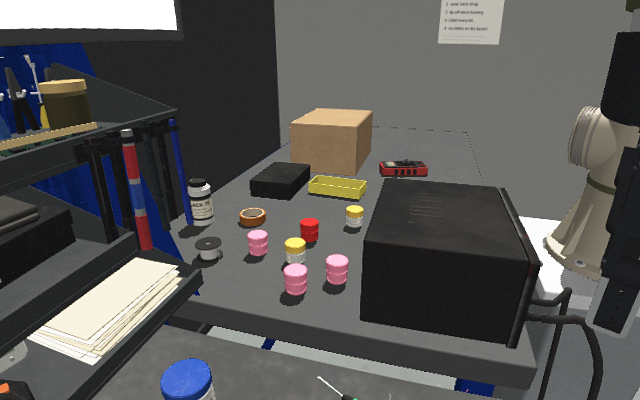

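Top view: the tall flat jars with yellow lids are at (259,206) (left) and (335,238) (right). Pink look-alikes are at (263,173), (224,220) and (244,245), and a red one at (297,206). The ring is at (427,271), the tray at (413,200), the tape at (316,142) and the reel at (245,140). Only the two yellow-lidded jars fit the description. The side view shows the same: yellow lids at (295,244) and (354,212).

```bash
python3 - <<'E'
from h import *
im=np.load('top.npz')['im'];d=np.load('top.npz')['d'];s=np.load('side.npz')['im']
print('pink');blobs('top',im,(150,70,90),(178,255,255),.042)
print('red');blobs('top',im,(0,150,90),(4,255,255),.042,40);blobs('top',im,(178,150,90),(180,255,255),.042,40)
print('side');blobs('side',s,(20,110,90),(35,255,255),.034,40)
# lid surface depth heights, tray corners, box height
K,D,o,M=cal('top')
for p in [(259,206),(335,238),(427,271),(413,200),(245,322),(190,280),(300,280),(300,365),(245,140),(316,142)]:
    z=d[p[1],p[0]];u=cv2.undistortPoints(np.array([[p]],float),K,D)[0,0];print(p,(o+M@(np.array([u[0],-u[1],-1])*z)).round(3))
h=cv2.cvtColor(im,cv2.COLOR_RGB2HSV)
m=cv2.inRange(h,(20,110,90),(35,255,255))[160:240,390:440];pts=cv2.findNonZero(m).reshape(-1,2)+[390,160]
P=plane('top',pts,.03)[:,:2].astype(np.float32);print('tray',cv2.minAreaRect(P))
m=cv2.inRange(h,(4,130,90),(19,255,255))[250:295,405:450];pts=cv2.findNonZero(m).reshape(-1,2)+[405,250]
print('flange',cv2.minEnclosingCircle(plane('top',pts,.0025)[:,:2].astype(np.float32)))
e=np.hypot(*(pts-[426.7,271.3]).T); 
a=cv2.resize(im[160:265,205:355],None,fx=4,fy=4,interpolation=cv2.INTER_CUBIC);cv2.imwrite('pics/c.png',a[:,:,::-1])
q=env.get_state()['orientation'];print(R.from_quat([q[1],q[2],q[3],q[0]]).as_matrix().round(3))
E
```

```text
pink
top [255 164  18  18 251] [263.4 172.6] [0.6877 0.1692 0.042 ]
top [ 78 178  27  19 270] [ 92.  187.8] [0.6608 0.6069 0.042 ]
top [215 212  19  18 260] [224.  220.8] [0.5721 0.2651 0.042 ]
top [234 237  20  18 262] [243.5 245.5] [0.5123 0.2173 0.042 ]
red
top [289 197  17  17 220] [296.8 205.5] [0.6058 0.0889 0.042 ]
top [487 238  11  31  74] [491.4 250.3] [ 0.4887 -0.3715  0.042 ]
top [495 270  37  29 110] [509.8 288.3] [ 0.3978 -0.4112  0.042 ]
top [ 29 288  13  48 121] [ 36.5 308.4] [0.3585 0.7487 0.042 ]
top [ 14  96  46  24 743] [ 35.7 107.7] [0.8813 0.786  0.042 ]
side
side [ 40 105  10  23 137] [ 43.8 117.7] [ 2.564  -0.7929  0.034 ]
side [ 308  175   59   25 1016] [337.2 186.6] [ 0.6044 -0.1482  0.034 ]
side [346 205  18  13 191] [354.2 211.1] [ 0.5278 -0.0059  0.034 ]
side [284 237  22  17 292] [294.5 245.3] [0.6069 0.179  0.034 ]
(259, 206) [0.606 0.18  0.044]
(335, 238) [ 0.526 -0.001  0.043]
(427, 271) [ 0.443 -0.222  0.005]
(413, 200) [ 0.618 -0.196  0.   ]
(245, 322) [0.347 0.193 0.151]
(190, 280) [0.436 0.313 0.151]
(300, 280) [0.434 0.075 0.151]
(300, 365) [0.257 0.077 0.153]
(245, 140) [0.773 0.217 0.033]
(316, 142) [0.771 0.042 0.001]
tray ((0.6152403354644775, -0.19286218285560608), (0.0725187435746193, 0.15086010098457336), 85.22266387939453)
flange ((0.4425133764743805, -0.22269360721111298), 0.04243643581867218)
[[-0.903  0.429 -0.001]
 [ 0.429  0.903 -0.001]
 [ 0.    -0.002 -1.   ]]
```

View pics/c.png

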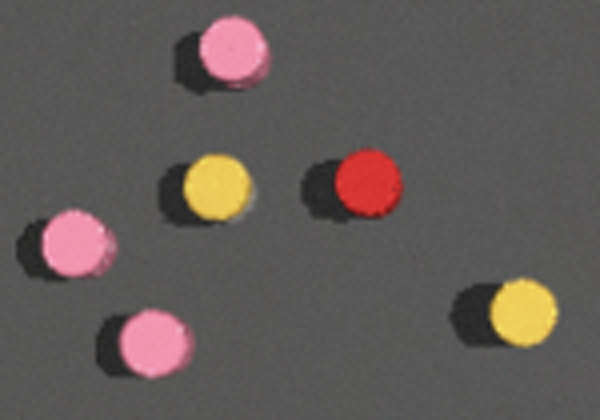

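The crop confirms two yellow-lidded jars, at crop (217,187) and (523,313). The others are pink or red. I'll grip along a world 45° line, which passes between the left jar's neighbours.

```bash
cat >> h.py <<'E'
def go(*targets,yaw=45):
    s=env.get_state();q=s['orientation'];M=R.from_quat([q[1],q[2],q[3],q[0]])
    a=np.radians(yaw);T=R.from_matrix(np.array([[-np.sin(a),np.cos(a),0],[np.cos(a),np.sin(a),0],[0,0,-1]]).T)
    print('turn',(M.inv()*T).as_rotvec(degrees=True).round(2),'tcp',s['tcp_pos'].round(4),'t',s['clock'],'F',s['wrist_force'].round(2),s['grip_force'],s['finger_gap'])
    for t in targets: print(t,'shift cm',(M.inv().apply(np.array(t)-s['tcp_pos'])*100).round(2))
E
python3 -c "
from h import *
go((.606,.180,.2),(.606,.180,.11))"
```

```text
turn [-0.1   0.   19.57] tcp [0.2466 0.5189 0.2305] t 0.1 F [ 0.18  0.45 -0.14] 0.0 0.08526652442756813
(0.606, 0.18, 0.2) shift cm [-47.01 -15.17   3.06]
(0.606, 0.18, 0.11) shift cm [-47.01 -15.16  12.06]
```

Emit:
carry_out:
  steps:
    - [[0,0,3],[-5,-1.6,0],0]
    - [[0,0,6],[-10.5,-3.4,0],0]
    - [[0,0,9],[-16,-5.2,0],0]
    - [[0,0,12],[-21.5,-7,0],0]
    - [[0,0,14],[-27,-8.8,0.5],0]
    - [[0,0,16],[-32.5,-10.5,1],0]
    - [[0,0,18],[-38,-12.3,1.5],0]
    - [[0,0,19.6],[-43,-13.9,2],0]
  force: 30

```text
clock: 1.1
tcp_pos: [0.5767, 0.2074, 0.2106]
orientation: [-0.0, 0.384, 0.923, -0.0]
wrist_force: [0.2, 1.4, 0.0]
finger_gap: 0.0854
grip_force: 0.0
```

```bash
python3 -c "
from h import *
go((.606,.180,.11),(.606,.180,.055))"
```

```text
turn [-0.03 -0.02 -0.12] tcp [0.5767 0.2074 0.2106] t 1.1 F [0.22 1.43 0.01] 0.0 0.0854200329025601
(0.606, 0.18, 0.11) shift cm [-4.02  0.15 10.06]
(0.606, 0.18, 0.055) shift cm [-4.02  0.15 15.56]
```

Emit:
carry_out:
  steps:
    - [[0,0,0],[-2,0.1,3],0]
    - [[0,0,0],[-4,0.1,6],0]
    - [[0,0,0],[-4.1,0.1,9],0]
    - [[0,0,0],[-4.1,0.1,11.5],0]
    - [[0,0,0],[-4.1,0.1,13.5],0]
    - [[0,0,0],[-4.1,0.1,13.5],0]
    - [[0,0,0],[-4.1,0.1,13.5],0]
    - [[0,0,0],[-4.1,0.1,13.5],0]

```text
clock: 2.1
tcp_pos: [0.6061, 0.1811, 0.0776]
orientation: [0.001, 0.383, 0.924, 0.001]
wrist_force: [0.7, -0.4, 0.3]
finger_gap: 0.0853
grip_force: 0.0
```

```bash
python3 - <<'E'
from h import *
go((.606,.180,.015))
n='side';im,_=env.read_camera(n);a=cv2.resize(im[130:320,200:420],None,fx=3,fy=3);cv2.imwrite('pics/s1.png',a[:,:,::-1])
blobs(n,im,(20,110,90),(35,255,255),.034,40)
E
```

```text
turn [ 0.1   0.07 -0.02] tcp [0.6061 0.1811 0.0776] t 2.1 F [ 0.67 -0.41  0.3 ] 0.0 0.08525011076268134
(0.606, 0.18, 0.015) shift cm [-0.06 -0.09  6.26]
side [ 40 105  10  23 136] [ 43.8 117.7] [ 2.5638 -0.793   0.034 ]
side [311 175   9  11  58] [316.  180.1] [ 0.6748 -0.1809  0.034 ]
side [323 177  44  23 662] [346.6 187.7] [ 0.578  -0.1469  0.034 ]
side [346 205  18  13 191] [354.2 211.1] [ 0.5278 -0.0059  0.034 ]
side [284 237  22  17 292] [294.5 245.3] [0.6069 0.179  0.034 ]
```

View pics/s1.png

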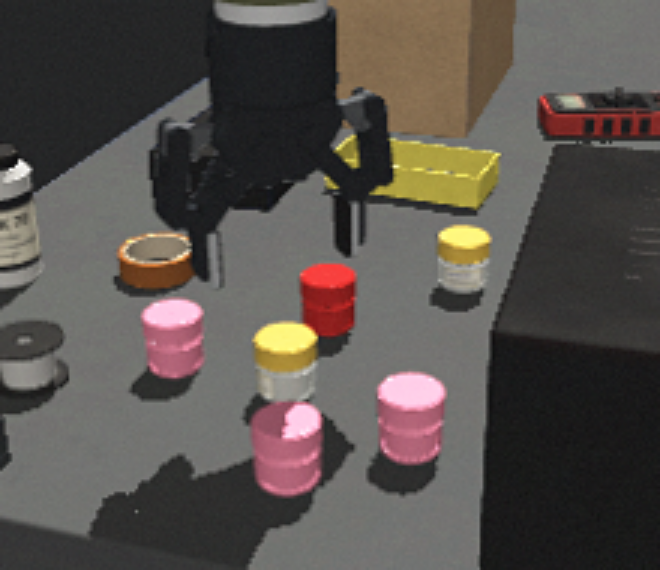

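The open fingers, at crop (212,270) and (350,240), straddle the yellow lid at (286,345). Next: descend and grip.

Emit:
carry_out:
  steps:
    - [[0,0,0],[0,-0.1,1.5],0]
    - [[0,0,0],[0,-0.1,3],0]
    - [[0,0,0],[0,-0.1,4.5],0]
    - [[0,0,0],[0,-0.1,5.6],0]
    - [[0,0,0],[0,-0.1,6.2],0]
    - [[0,0,0],[0,-0.1,6.2],60]
    - [[0,0,0],[0,-0.1,6.2],120]
    - [[0,0,0],[0,-0.1,6.2],180]
  force: 30

```text
clock: 3.15
tcp_pos: [0.6052, 0.1803, 0.0152]
orientation: [0.001, 0.383, 0.924, 0.0]
wrist_force: [0.2, 0.1, -0.1]
finger_gap: 0.039
grip_force: 30.2
```

Emit:
carry_out:
  steps:
    - [[0,0,0],[0,0,0],200]
    - [[0,0,0],[0,0,0],200]
    - [[0,0,0],[0,0,0],200]
    - [[0,0,0],[0,0,0],200]
    - [[0,0,0],[0,0,0],200]
    - [[0,0,0],[0,0,0],200]
    - [[0,0,0],[0,0,0],200]
    - [[0,0,0],[0,0,0],200]

```text
clock: 4.15
tcp_pos: [0.6052, 0.1803, 0.0151]
orientation: [0.001, 0.383, 0.924, 0.0]
wrist_force: [-0.4, -0.4, 5.4]
finger_gap: 0.0387
grip_force: 30.5
```

Emit:
carry_out:
  steps:
    - [[0,0,0],[0,0,-1],200]
    - [[0,0,0],[0,0,-3],200]
    - [[0,0,0],[0,0,-5],200]
    - [[0,0,0],[0,0,-7],200]
    - [[0,0,0],[0,0,-8],200]
    - [[0,0,0],[0,0,-8],200]
    - [[0,0,0],[0,0,-8],200]
    - [[0,0,0],[0,0,-8],200]

```text
clock: 5.15
tcp_pos: [0.6039, 0.18, 0.0933]
orientation: [-0.001, 0.383, 0.924, -0.0]
wrist_force: [-0.6, 1.0, -0.7]
finger_gap: 0.0389
grip_force: 30.4
```

Emit:
carry_out:
  steps:
    - [[0,0,0],[0,0,0],200]
    - [[0,0,0],[0,0,0],200]
    - [[0,0,0],[0,0,0],200]
    - [[0,0,0],[0,0,0],200]
    - [[0,0,0],[0,0,0],200]
    - [[0,0,0],[0,0,0],200]
    - [[0,0,0],[0,0,0],200]
    - [[0,0,0],[0,0,0],200]

```text
clock: 6.15
tcp_pos: [0.6046, 0.1802, 0.0943]
orientation: [0.0, 0.383, 0.924, 0.0]
wrist_force: [0.6, -0.0, -0.8]
finger_gap: 0.0394
grip_force: 30.4
```

```bash
cat > w.py <<'E'
from h import *
f=[]
for i in range(8):
    s=env.get_state();f.append(np.r_[s['wrist_force'][2],s['tau'][1:4]]);im,_=env.read_camera('side')
print(np.mean(f,0).round(3),np.std(f,0).round(3));go((.606,.18,.015))
cv2.imwrite('last.png',im[:,:,::-1])
E
python3 w.py
```

```text
[-4.0300e-01 -5.6046e+01  2.8211e+01  1.0000e-03] [0.464 0.001 0.001 0.   ]
turn [ 0.01 -0.   -0.03] tcp [0.6046 0.1802 0.0943] t 6.55 F [-0.22  0.44 -1.3 ] 30.37867248058319 0.038758255993598785
(0.606, 0.18, 0.015) shift cm [-0.11  0.09  7.93]
```

The left jar reads about 0.4–0.8 N (≈0.06 kg), which fits the nearly empty one. I'll put it straight into the ring, then lift the right jar to confirm.

Emit:
carry_out:
  steps:
    - [[0,0,0],[-1,-2.5,0],200]
    - [[0,0,0],[-3.2,-7.5,0],200]
    - [[0,0,0],[-5.5,-13,0],200]
    - [[0,0,0],[-7.8,-18.3,0],200]
    - [[0,0,0],[-10.1,-23.7,0],200]
    - [[0,0,0],[-12.4,-29,0],200]
    - [[0,0,0],[-14.6,-34.3,0],200]
    - [[0,0,0],[-16.2,-38,0],200]

```text
clock: 7.55
tcp_pos: [0.4493, -0.2052, 0.0946]
orientation: [0.0, 0.384, 0.923, -0.0]
wrist_force: [0.5, -0.2, -1.2]
finger_gap: 0.0392
grip_force: 30.5
```

Emit:
carry_out:
  steps:
    - [[0,0,0],[-0.8,-1.9,0],200]
    - [[0,0,0],[-0.8,-1.9,1.5],200]
    - [[0,0,0],[-0.8,-1.9,3],200]
    - [[0,0,0],[-0.8,-1.9,4.5],200]
    - [[0,0,0],[-0.8,-1.9,4.5],200]
    - [[0,0,0],[-0.8,-1.9,4.5],200]
    - [[0,0,0],[-0.8,-1.9,4.5],200]
    - [[0,0,0],[-0.8,-1.9,4.5],200]

```text
clock: 8.55
tcp_pos: [0.4428, -0.2223, 0.0498]
orientation: [0.001, 0.383, 0.924, -0.0]
wrist_force: [-0.1, 0.4, -1.2]
finger_gap: 0.0391
grip_force: 30.5
```

```bash
python3 - <<'E'
from h import *
go((.4425,-.2225,.03),(.4425,-.2225,.0185))
im,_=env.read_camera('top');blobs('top',im,(20,110,90),(35,255,255),.09,15)
a=cv2.resize(im[210:330,350:500],None,fx=5,fy=5,interpolation=cv2.INTER_CUBIC);cv2.imwrite('pics/t2.png',a[:,:,::-1])
E
```

```text
turn [ 0.01  0.06 -0.02] tcp [ 0.4428 -0.2223  0.0498] t 8.55 F [-0.06  0.41 -1.18] 30.46981394290924 0.039064402293743805
(0.4425, -0.2225, 0.03) shift cm [ 0.01 -0.04  1.98]
(0.4425, -0.2225, 0.0185) shift cm [ 0.01 -0.04  3.13]
top [130  50   9   8  43] [134.4  52.7] [0.9939 0.4911 0.09  ]
top [ 398  169   32   63 1522] [413.1 199.6] [ 0.6078 -0.1811  0.09  ]
top [  0 208   4  15  37] [  0.9 213.7] [0.5936 0.8284 0.09  ]
top [327 230  17  17 230] [335.2 237.8] [ 0.5246 -0.0014  0.09  ]
```

View pics/t2.png

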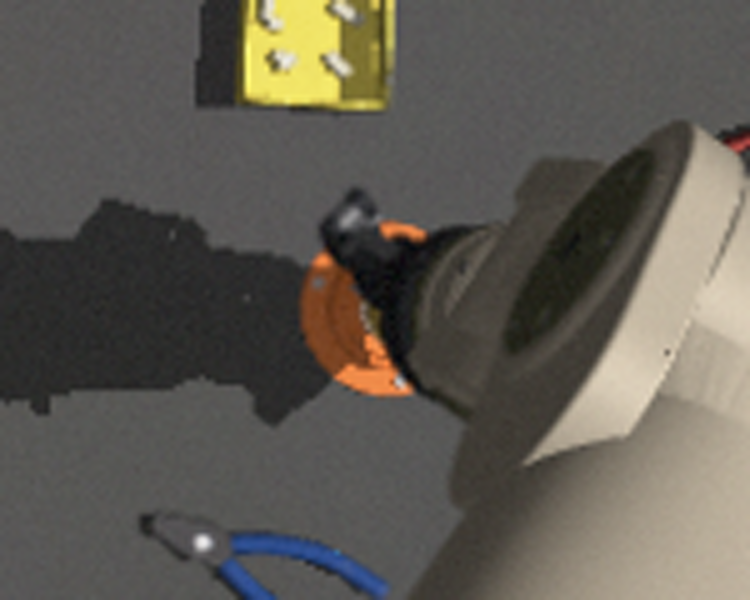

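The jar, a sliver at crop (370,330), hangs over the ring, and the wrist hides most of it. I'll lower it slowly and watch the force at rim height.

Emit:
carry_out:
  steps:
    - [[0,0,0],[0,0,0.6],200]
    - [[0,0,0],[0,0,1.2],200]
    - [[0,0,0],[0,0,1.7],200]
    - [[0,0,0],[0,0,2.1],200]
    - [[0,0,0],[0,0,2.5],200]
    - [[0,0,0],[0,0,2.8],200]
    - [[0,0,0],[0,0,2.8],200]
    - [[0,0,0],[0,0,2.8],200]

```text
clock: 9.6
tcp_pos: [0.4425, -0.2221, 0.0214]
orientation: [0.0, 0.383, 0.924, 0.0]
wrist_force: [0.9, 0.5, -0.8]
finger_gap: 0.0392
grip_force: 30.5
```

No rim contact with the underside below the rim, so it is in the bore. Next: lower the rest of the way and release.

Emit:
carry_out:
  steps:
    - [[0,0,0],[0,0,0.2],200]
    - [[0,0,0],[0,0,0.3],200]
    - [[0,0,0],[0,0,0.3],200]
    - [[0,0,0],[0,0,0.3],200]
    - [[0,0,0],[0,0,0.3],110]
    - [[0,0,0],[0,0,0.2],60]
    - [[0,0,0],[0,0,0.2],20]
    - [[0,0,0],[0,0,0.2],0]

```text
clock: 10.6
tcp_pos: [0.4425, -0.2221, 0.0194]
orientation: [0.0, 0.383, 0.924, 0.0]
wrist_force: [1.2, -0.5, -0.4]
finger_gap: 0.0854
grip_force: 0.0
```

Emit:
carry_out:
  steps:
    - [[0,0,0],[0,0,0],0]
    - [[0,0,0],[0,0,0],0]
    - [[0,0,0],[0,0,-1],0]
    - [[0,0,0],[0,0,-3],0]
    - [[0,0,0],[0,0,-5],0]
    - [[0,0,0],[0,0,-7],0]
    - [[0,0,0],[0,0,-8.5],0]
    - [[0,0,0],[0,0,-8.5],0]

```text
clock: 11.6
tcp_pos: [0.4433, -0.2227, 0.1057]
orientation: [0.001, 0.383, 0.924, -0.0]
wrist_force: [0.2, 0.2, 0.0]
finger_gap: 0.0853
grip_force: 0.0
```

```bash
python3 - <<'E'
from h import *
go((.527,-.002,.1),(.527,-.002,.015))
E
```

```text
turn [ 0.03  0.16 -0.03] tcp [ 0.4433 -0.2227  0.1057] t 11.6 F [0.19 0.23 0.04] 0.0 0.08527561912266944
(0.527, -0.002, 0.1) shift cm [ 9.7  21.52  0.55]
(0.527, -0.002, 0.015) shift cm [ 9.73 21.52  9.05]
```

Emit:
carry_out:
  steps:
    - [[0,0,0],[1.5,3.5,0],0]
    - [[0,0,0],[3.8,8.5,0],0]
    - [[0,0,0],[6.2,13.7,0],0]
    - [[0,0,0],[8.4,18.7,0],0]
    - [[0,0,0],[9.6,21.4,0.5],0]
    - [[0,0,0],[9.6,21.4,1.5],0]
    - [[0,0,0],[9.6,21.4,2],0]
    - [[0,0,0],[9.6,21.4,2],0]

```text
clock: 12.6
tcp_pos: [0.5249, -0.0039, 0.0834]
orientation: [-0.001, 0.384, 0.923, -0.0]
wrist_force: [-0.6, 0.5, -0.5]
finger_gap: 0.0855
grip_force: 0.0
```

```bash
python3 - <<'E'
from h import *
go((.527,-.002,.015))
im,_=env.read_camera('top');blobs('top',im,(20,110,90),(35,255,255),.045,15)
a=cv2.resize(im[210:330,300:500],None,fx=4,fy=4,interpolation=cv2.INTER_CUBIC);cv2.imwrite('pics/t3.png',a[:,:,::-1])
h=cv2.cvtColor(im,cv2.COLOR_RGB2HSV)
m=cv2.inRange(h,(4,130,90),(19,255,255))[250:295,405:450];pts=cv2.findNonZero(m).reshape(-1,2)+[405,250]
print('flange',cv2.minEnclosingCircle(plane('top',pts,.0025)[:,:2].astype(np.float32)))
E
```

```text
turn [-0.07 -0.09 -0.12] tcp [ 0.5249 -0.0039  0.0834] t 12.6 F [-0.6   0.51 -0.5 ] 0.0 0.08548212607300631
(0.527, -0.002, 0.015) shift cm [-0.02  0.29  6.84]
top [130  50   9   8  44] [134.4  52.8] [1.0159 0.5121 0.045 ]
top [ 398  169   32   63 1526] [413.1 199.6] [ 0.6135 -0.1888  0.045 ]
top [  0 208   4  15  38] [  0.9 213.9] [0.5981 0.8638 0.045 ]
top [422 264  16  17 220] [429.4 271.5] [ 0.443  -0.2202  0.045 ]
flange ((0.4423718750476837, -0.22254356741905212), 0.042262542992830276)
```

View pics/t3.png

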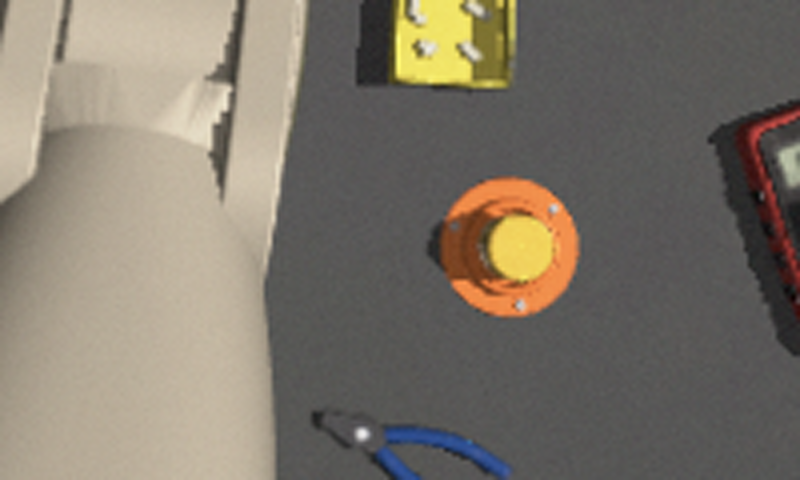

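The light jar stands in the ring, lid at crop (519,247), centred within about 2.5 mm. Next: grip and lift the right jar.

Emit:
carry_out:
  steps:
    - [[0,0,0],[0,0.2,1.5],0]
    - [[0,0,0],[0,0.2,3],0]
    - [[0,0,0],[0,0.2,4.5],0]
    - [[0,0,0],[0,0.2,6],0]
    - [[0,0,0],[0,0.2,6.8],0]
    - [[0,0,0],[0,0.2,6.8],60]
    - [[0,0,0],[0,0.2,6.8],120]
    - [[0,0,0],[0,0.2,6.8],200]
  force: 40

```text
clock: 13.65
tcp_pos: [0.528, -0.0017, 0.0171]
orientation: [0.001, 0.383, 0.924, 0.0]
wrist_force: [-1.2, -0.2, 0.9]
finger_gap: 0.0388
grip_force: 40.1
```

Emit:
carry_out:
  steps:
    - [[0,0,0],[0,0,0],200]
    - [[0,0,0],[0,0,0],200]
    - [[0,0,0],[0,0,-1],200]
    - [[0,0,0],[0,0,-3],200]
    - [[0,0,0],[0,0,-5],200]
    - [[0,0,0],[0,0,-7],200]
    - [[0,0,0],[0,0,-9],200]
    - [[0,0,0],[0,0,-9],200]

```text
clock: 14.65
tcp_pos: [0.5286, -0.0016, 0.1078]
orientation: [0.001, 0.383, 0.924, 0.0]
wrist_force: [0.6, -0.1, -2.4]
finger_gap: 0.0389
grip_force: 40.5
```

Emit:
carry_out:
  steps:
    - [[0,0,0],[0,0,0],200]
    - [[0,0,0],[0,0,0],200]
    - [[0,0,0],[0,0,0],200]
    - [[0,0,0],[0,0,0],200]
    - [[0,0,0],[0,0,0],200]
    - [[0,0,0],[0,0,0],200]
    - [[0,0,0],[0,0,0],200]
    - [[0,0,0],[0,0,0],200]

```text
clock: 15.65
tcp_pos: [0.5274, -0.0016, 0.1063]
orientation: [0.0, 0.383, 0.924, 0.0]
wrist_force: [-0.1, 0.9, -1.9]
finger_gap: 0.0389
grip_force: 40.5
```

```bash
sed -i 's/go((.*/go((.615,-.192,.105))/' w.py; python3 w.py
```

```text
[-2.1440e+00 -4.5352e+01  2.7901e+01  2.0000e-03] [0.252 0.005 0.001 0.   ]
turn [ 0.01  0.   -0.03] tcp [ 0.5274 -0.0015  0.1063] t 16.05 F [ 0.28 -0.34 -3.06] 40.54563581943512 0.03853121070831854
(0.615, -0.192, 0.105) shift cm [-19.67  -7.27   0.13]
```

The right jar reads 2.1 N against about 0.6 N for the left, so the right one is full. Next: carry it over the tray.

Emit:
carry_out:
  steps:
    - [[0,0,0],[-1.5,-0.5,-0.5],200]
    - [[0,0,0],[-4.5,-1.7,-1],200]
    - [[0,0,0],[-8,-3,-1.5],200]
    - [[0,0,0],[-11.5,-4.3,-2],200]
    - [[0,0,0],[-14.5,-5.4,-2.5],200]
    - [[0,0,0],[-17.5,-6.5,-2.5],200]
    - [[0,0,0],[-19.2,-7.1,-2.5],200]
    - [[0,0,0],[-19.7,-7.3,-2.5],200]

```text
clock: 17.05
tcp_pos: [0.6152, -0.1937, 0.131]
orientation: [-0.0, 0.384, 0.924, 0.0]
wrist_force: [-0.2, 1.3, -2.6]
finger_gap: 0.0385
grip_force: 40.5
```

Emit:
carry_out:
  steps:
    - [[0,0,0],[0,0,0],200]
    - [[0,0,0],[0,0,0],200]
    - [[0,0,0],[0,0,0],200]
    - [[0,0,0],[0,0,0],200]
    - [[0,0,0],[0,0,0],200]
    - [[0,0,0],[0,0,0],200]
    - [[0,0,0],[0,0,0],200]
    - [[0,0,0],[0,0,0],200]

```text
clock: 18.05
tcp_pos: [0.615, -0.1925, 0.1313]
orientation: [-0.0, 0.383, 0.924, 0.0]
wrist_force: [-0.3, 0.2, -3.2]
finger_gap: 0.0387
grip_force: 40.5
```

```bash
python3 w.py; python3 - <<'E'
from h import *
im=cv2.imread('last.png');cv2.imwrite('pics/s4.png',cv2.resize(im[90:290,180:430],None,fx=3,fy=3))
t,_=env.read_camera('top');blobs('top',t,(20,110,90),(35,255,255),.045,15)
E
```

```text
[-2.3670e+00 -5.8044e+01  2.9776e+01  5.0000e-03] [0.637 0.008 0.    0.001]
turn [ 0.01  0.   -0.03] tcp [ 0.615  -0.1925  0.1313] t 18.45 F [-1.14 -0.02 -1.74] 40.54806590080261 0.03861327254159782
(0.615, -0.192, 0.105) shift cm [0.04 0.03 2.63]
top [130  50   9   8  44] [134.3  52.8] [1.0157 0.5124 0.045 ]
top [398 169  21  62 652] [405.4 203.8] [ 0.6038 -0.1699  0.045 ]
top [414 190   9  12  41] [417.2 196.4] [ 0.621 -0.199  0.045]
top [  0 208   4  15  37] [  0.9 213.7] [0.5986 0.8638 0.045 ]
```

View pics/s4.png

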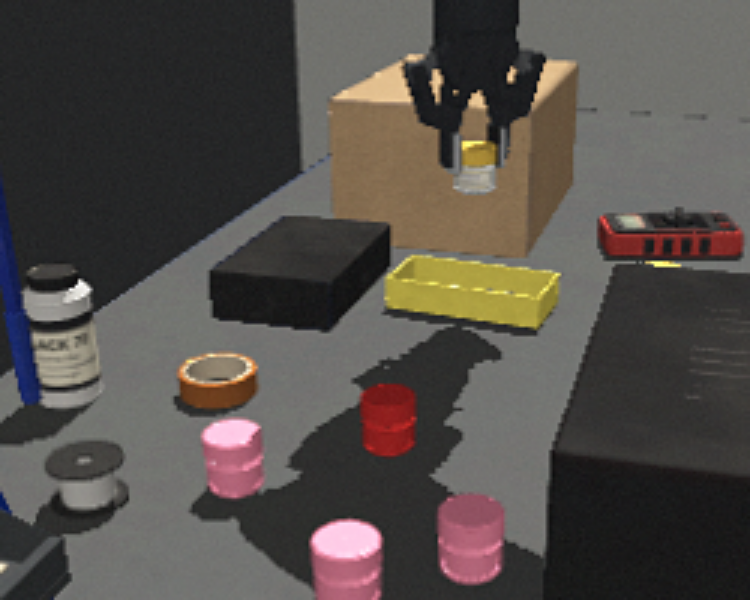

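The heavy jar hangs upright at crop (475,165), above the tray at (470,290), and the bystanders haven't moved. I'm handing in.

```bash
python3 -c "
from workcell import env
print(env.hand_in())"
```

```text
the job is handed in; nothing more can be done
None
```

I've handed the job in: the left jar was the lighter (about 0.06 kg) and stands released in the orange ring, and the right jar (about 0.22 kg) is held upright and still over the middle of the yellow tray, its underside about 85 mm above the rim; the hand-in returned no verdict.

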